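Set the feed on the red-ringed lathe control

TASK

On the control box with the red ring, turn only the black inner knob until its white pointer lines up with the green mark on the box, then let go. Leave the red outer ring where it is set, and leave the box with the blue ring alone.

Things in the scene. Friction and masses are not known exactly. Their poses are not given: they have to be found in the camera images.
- red_feed (a joint): Inner knob of the red-ringed box: 0 to 2.6 rad between stops, growing clockwise seen from above. At 1.5 its white pointer lines up with the green mark; it starts between 0.2 and 0.9. It turns lightly (0.05 N m) about a fixed upright axis, stays where it is left and does not drag the ring along.
- red_grip (a point): Point on that knob's axis at the height to grip it, 109 mm above the bench. The knob is a black bar 50 mm long, 14 mm thick, 30 mm tall (89 to 119 mm above the bench) on a 24 mm steel neck. This point's x axis runs along the bar to its white-marked pointer end, z up. The green mark is on the box's face beyond the ring, on the side away from the robot.
- red_ring_line (a point): Black line on top of the red outer ring, 36 mm from the same axis, 73 mm above the bench. The ring is 80 mm in diameter (86 over its ribs), 22 mm tall (51 to 73 mm above the bench): 16 mm lie open between its top and the underside of the black bar. It turns easily (0.03 N m) if touched.
- blue_unit: The other control box, of the same build but with a blue ring. Both are fixed grey boxes 140 mm square, 50 mm high, turned by up to 0.4 rad. Origin: centre of its underside, on its knobs' axis; x towards its green mark, z up. Two dark steel cones (up to 76 mm wide, 54 mm high) and a flat spanner lie beyond the boxes, all lower than the knobs.
Things that resemble listed ones, but are neither listed nor needed, are in the scene too. What is shaped like the part that bears red_feed but yellow is not meant.

How it is judged:
At the end, for the whole second after the job is handed in: The inner knob of the red-ringed box is at rest with its pointer within 0.18 rad (10 degrees) of the green mark (joint 1.32 to 1.68), and the black line on the red ring is within 6.5 mm (10 degrees) of where it started (value of joint red_feed between 1.32 and 1.68 rad and velocity of joint red_feed between -0.05 and 0.05 rad/s and distance of red_ring_line from where it was at the start of the episode below 0.0065 m); the robot touches nothing.
It fails at once if the red outer ring is turned more than 10 degrees (its line moves more than 6.5 mm) (distance of red_ring_line from where it was at the start of the episode above 0.0065 m).
It fails at once if the box with the blue ring, or a knob on it, is touched with more than 2 N (contact force between blue_unit and anything else above 2 N).
It also fails if it takes over 35 s, if anything falls off the work surface, if the arm or the gripper's body presses on something with over 40 N, if the wrist force passes 120 N, or if a joint passes its speed limit or range.

ROBOT

A 6-joint arm with a two-finger parallel gripper is mounted at the origin on the work surface. World frame = base frame: x ahead of the robot, y to its left, z up, the work surface at z = 0. Lengths are in m, angles in rad, forces in N, time in s.
With the tool pointing down it reaches from about 0.35 to 0.775 m from the base axis. Payload 7.3 kg.
Tool frame: the origin (TCP) lies midway between the tips of the shut fingers; the grasp point (between the pads) lies 19 mm behind it; z points along the fingers, y is the direction in which the jaws open and shut (so a half turn about z gives the same grasp; the last joint's range is limited). The gripper opens to 92 mm and grips with 3 to 60 N. Pads are 19 mm wide; open, the fingers measure 130 mm over their backs; the gripper's body (75 mm by 190 mm) begins 47 mm behind the grasp point.
Start: joints at [1.026, 0.342, 1.524, -0, 1.275, -0.146], TCP at [0.204, 0.484, 0.227] pointing down, gripper open.
Joint ranges: [-2.53, 2.53], [-0.77, 2.02], [0.04, 2.7], [-1, 4.14], [0.28, 2.66], [-3.11, 3.11]. Speed limits (rad/s): [2.57, 2.57, 3.14, 3.14, 3.14, 3.14].

INTERFACE

Orientations are given as a 3x3 rotation matrix whose columns are the frame's x, y, z axes.
In Python, from rig import sensors, snapshot, camera_model, workorder gives the robot as it stands.
- The arm moves only by the tool apply_moves, never from a script. Its argument "deltas" is a list of rows, each a list of 2 entries, a list of its own where there are three numbers: the shift along the tool's x, y, z in units of 50 mm (1.0 is 50 mm), then the turn about the tool's z in rad. In form: [[[tx, ty, tz], roll], ...]. A call has exactly 8 rows; each row shifts and turns the commanded pose from where the row before left it, along the tool's axes as they then stand; what a row does not reach is not made up. A row lasts 1/10 s, in which the tool goes at most 50 mm and 8.59 degrees, less where a joint would pass 70% of its speed; a pose out of reach is approached as far as the arm can. A call is refused whole if a number of a shift passes 1 or a number of a turn 0.15, either way. A call with a gripper value outside its range is refused whole. "jaw" is the closure, from 0 (fully open) to 1 (shut), set as the call begins (left out, the last holds). The fingers move at their own pace and stop on an object; "grip_force" is the grip in N (left out, the last holds). Time passes only in rows, so rows that do not move let the fingers close, or fill a call up. It gives the time, the measured TCP pose, the force and the opening at its end, in the units of the state.
- sensors.get_state(): the state, without advancing time (a new reading comes with each control period).
- snapshot(name): name is "side" or "top" or "wrist"; returns (picture, depth): 480x640x3 uint8, red, green, blue; 480x640 float32, m along the optical axis (not along the pixel's ray), 0 where there is no reading.
- camera_model(name): a dict with "fovy" (degrees; the focal length in pixels is half the picture's height over the tangent of half this angle, whatever the lens; pixels are square), "cx", "cy" (the principal point, pixels), "rvec" (rotation vector, rad) and "tvec" (3), from world to camera coordinates, as OpenCV has them; the wrist camera has in their place "T_tool_cam" (4x4, takes a point from camera to tool coordinates, whose origin is the TCP and whose axes are the flange's). Camera axes: x right, y down, z forward; pixel columns grow to the right and rows downward; lengths in m; the calibration is good to about 2 mm. A picture is of the moment at which its call begins: read the wrist's pose just before it. camera_model takes no time and is no camera call.
- workorder.finish_job(): hands the job in, once; it reports no verdict.
The state is a dict: "t": time; "joint_pos": joint angles; "qvel": joint speeds; "joint_efforts": joint torques, N m; "eef_pos": TCP position; "tool_rot": TCP orientation; "force": force on the tool from outside, world axes, zero at the start; "moment": the same for the moment, N m; "finger_gap": finger opening in m.
Only numpy, scipy, OpenCV 4.12 (cv2) and the standard library are available. Lean on these libraries where they do the work, as an engineer would, in place of code of your own. Each camera call takes 0.05 s, during which the arm holds its last target. There are 200 camera calls.

## Working session

There is one attempt and no reset: what is moved stays moved. The work goes in short steps, Python scripts to look and compute and a tool call to move; the robot and the scene stay as the last step left them, time stands still between calls to the robot, and variables do not carry over. Pictures are saved under pics/ and viewed, about 8 in all and at most 12, crops included, and the job is handed in when it is done.

Besides the shell and the picture viewer there is one more tool, called after ">>>" as a command line: name --argument value ..., lists and objects as JSON in quotes. apply_moves: Moves the arm, as the interface text tells. Its arguments: {"type":"object","properties":{"deltas":{"type":"array"},"jaw":{"type":"number"},"grip_force":{"type":"number"}},"required":["deltas"]}

```bash
mkdir -p pics; ls
python3 - <<'E'
from rig import sensors,snapshot,camera_model
import cv2,pickle
s=sensors.get_state();print({k:s[k] for k in('t','eef_pos','tool_rot','finger_gap','force')})
d={}
for n in('top','side'):
    p,z=snapshot(n);d[n]=(p,z,camera_model(n));cv2.imwrite(f'pics/{n}0.png',p[:,:,::-1]);print(n,d[n][2])
print(camera_model('wrist'))
pickle.dump(d,open('d0.pkl','wb'))
E
```

```text
pics
{'t': 0.0, 'eef_pos': array([0.20364789, 0.4834719 , 0.22603788]), 'tool_rot': array([[-9.21529081e-01,  3.88308554e-01, -7.87461939e-04],
       [ 3.88309291e-01,  9.21528180e-01, -1.30680772e-03],
       [ 2.18223751e-04, -1.51004010e-03, -9.99998836e-01]]), 'finger_gap': 0.09189796415653684, 'force': array([1.12626469, 0.5713292 , 0.15750872])}
top {'fovy': 45.83055214341748, 'cx': 315.2066897098575, 'cy': 234.93219679022542, 'rvec': array([ 2.12749469, -2.1042176 ,  0.21754196]), 'tvec': array([-0.14719727,  0.48560645,  1.0610687 ])}
side {'fovy': 52.67087371341964, 'cx': 326.80126475695397, 'cy': 248.78999280901888, 'rvec': array([ 2.22590418, -0.83536101,  0.33058561]), 'tvec': array([-0.42844708,  0.22825339,  0.7828068 ])}
{'fovy': 67.21578539739426, 'cx': 318.6747259608127, 'cy': 239.26243970572924, 'T_tool_cam': array([[ 2.37918657e-04, -9.52881306e-01, -3.03343304e-01,
         8.31911133e-02],
       [ 9.99999807e-01,  5.27213508e-05,  6.18709624e-04,
        -1.57567781e-03],
       [-5.73564166e-04, -3.03343393e-01,  9.52881135e-01,
        -1.59024147e-01],
       [ 0.00000000e+00,  0.00000000e+00,  0.00000000e+00,
         1.00000000e+00]])}
```

View pics/top0.png

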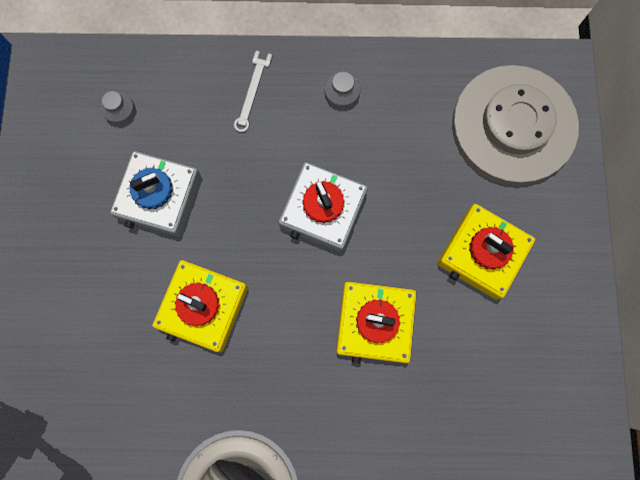

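View pics/side0.png

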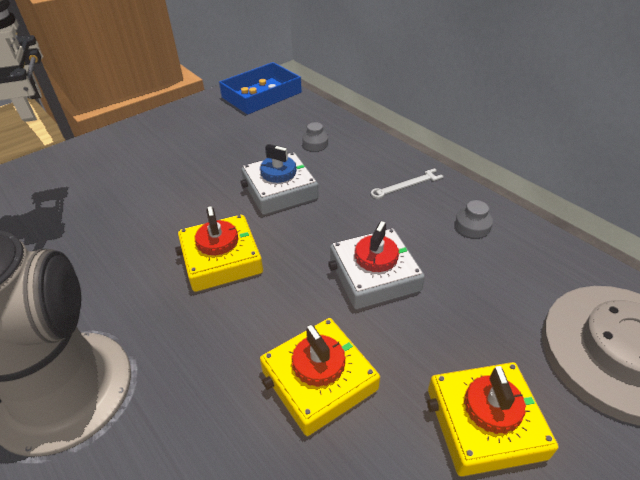

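Candidates with a red ring in the top view are the grey box at (323,201) and the yellow ones at (197,304), (378,321) and (492,247). The blue-ringed box is at (150,188). "Grey box, red ring, not yellow" gives (323,201), so I'll measure that one and check it in a crop.

```bash
cat > h.py <<'E'
import numpy as np,cv2
def KM(m):
    f=240/np.tan(np.radians(m['fovy'])/2);return f
def ray(m,uv,h,T=None):
    f=KM(m);d=np.array([(uv[0]-m['cx'])/f,(uv[1]-m['cy'])/f,1])
    if T is None:
        R=cv2.Rodrigues(m['rvec'])[0];c=-R.T@m['tvec'];w=R.T@d
    else: c=T[:3,3];w=T[:3,:3]@d
    return c+w*(h-c[2])/w[2]
def proj(m,P):
    f=KM(m);q=cv2.Rodrigues(m['rvec'])[0]@P+m['tvec'];return q[:2]/q[2]*f+[m['cx'],m['cy']]
def mask(p,kind,box):
    hsv=cv2.cvtColor(p,cv2.COLOR_RGB2HSV);H,S,V=[hsv[...,i].astype(int) for i in range(3)]
    k={'red':((H<8)|(H>172))&(S>150)&(V>80),'green':(H>45)&(H<90)&(S>90),'white':(S<40)&(V>200),'black':(V<55)}[kind]
    o=np.zeros(k.shape,bool);x0,y0,x1,y1=box;o[y0:y1,x0:x1]=k[y0:y1,x0:x1];return o
def rect(mk):
    n,l,st,ce=cv2.connectedComponentsWithStats(mk.astype(np.uint8))
    i=1+st[1:,4].argmax();return ce[i],st[i,4],np.argwhere(l==i)[:,::-1].astype(np.float32)
E
python3 - <<'E'
from h import *;import pickle
d=pickle.load(open('d0.pkl','rb'))
ims=[]
for n,box,rb in(('top',(280,160,370,250),None),('side',(325,215,425,305),None)):
    p,z,m=d[n];x0,y0,x1,y1=box
    ims.append(cv2.resize(p[y0:y1,x0:x1],(400,400),interpolation=cv2.INTER_CUBIC))
    c,a,pts=rect(mask(p,'red',box));(e,ax,an)=cv2.fitEllipse(cv2.convexHull(pts))
    g,ga,_=rect(mask(p,'green',box))
    P=ray(m,e,.070);G=ray(m,g,.05)
    print(n,'ring',e,ax,P,'green',g,ga,G,'dir',np.arctan2(*(G-P)[1::-1]),np.hypot(*(G-P)[:2]))
    # bar tops by depth: points with world z>0.1
    v,u=np.mgrid[y0:y1,x0:x1];D=z[y0:y1,x0:x1];f=KM(m)
    X=np.stack([(u-m['cx'])/f*D,(v-m['cy'])/f*D,D],-1).reshape(-1,3)
    R=cv2.Rodrigues(m['rvec'])[0];W=(X-m['tvec'])@R
    k=(W[:,2]>.095)&(D.ravel()>0)
    Q=W[k];print('bar n',len(Q),Q.mean(0),Q[:,2].max());
    r=cv2.minAreaRect((Q[:,:2]*1000).astype(np.float32));print(r)
cv2.imwrite('pics/crop.png',np.hstack(ims)[:,:,::-1])
# blue
p,z,m=d['top'];print('blue approx',ray(m,(150,188),.07))
for q in((197,304),(378,321),(492,247)):print(ray(m,q,.07))
E
```

```text
top ring (323.00994873046875, 201.52523803710938) (40.639862060546875, 41.178470611572266) [ 0.54944535 -0.15627634  0.07      ] green [333.22222222 178.80555556] 36 [ 0.60190007 -0.17659074  0.05      ] dir -0.36948877570251243 0.05625097961754546
bar n 237 [ 0.55017003 -0.15669079  0.11602422] 0.12360116604390263
((552.7733154296875, -156.5639190673828), (51.693077087402344, 14.496199607849121), 24.08841896057129)
side ring (376.41619873046875, 253.00137329101562) (36.640235900878906, 43.63789749145508) [ 0.54826366 -0.16247106  0.07      ] green [402.25806452 249.96774194] 31 [ 0.60591314 -0.17623191  0.05      ] dir -0.23431423382982067 0.05926907745894862
bar n 272 [ 0.54930489 -0.16032476  0.11339261] 0.12186490363786139
((553.494384765625, -156.3988494873047), (51.459625244140625, 14.641654968261719), 24.392881393432617)
blue approx [0.57279961 0.18142501 0.07      ]
[0.34854506 0.07798414 0.07      ]
[ 0.32071011 -0.26049987  0.07      ]
[ 0.46327994 -0.48032535  0.07      ]
```

View pics/crop.png

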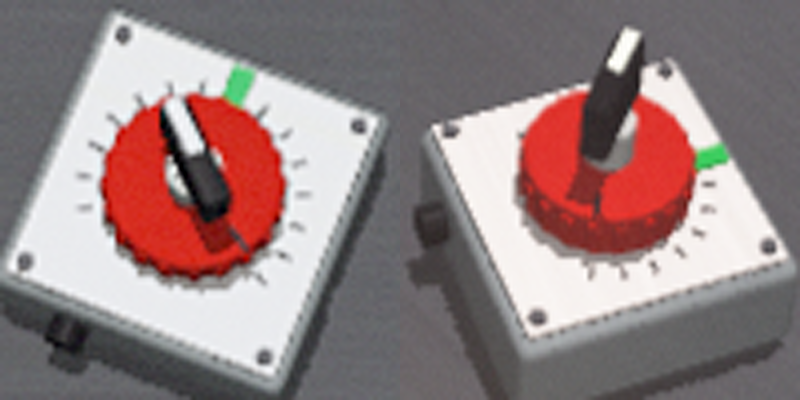

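The crop shows a grey-white box with a red ring. The white pointer end is up-left (about +24° in world), and the green mark is up-right (about −20°), so this is the right one. Next I move above it with two straight calls, then roll to match the bar.

>>> apply_moves --deltas '[[[-0.71,-0.57,0],0],[[-0.71,-0.57,0],0],[[-0.71,-0.57,0],0],[[-0.71,-0.57,0],0],[[-0.71,-0.57,0],0],[[-0.71,-0.57,0],0],[[-0.71,-0.57,0],0],[[-0.71,-0.57,0],0]]' --jaw 0.3

```text
t: 0.9
eef_pos: [0.3774, 0.1617, 0.2267]
tool_rot: [[-0.922, 0.388, -0.0], [0.388, 0.922, 0.0], [0.0, 0.0, -1.0]]
force: [1.4, 1.1, 1.3]
finger_gap: 0.0641
```

>>> apply_moves --deltas '[[[-0.71,-0.57,0],0],[[-0.71,-0.57,0],0],[[-0.71,-0.57,0],0],[[-0.71,-0.57,0],0],[[-0.71,-0.57,0],0],[[-0.71,-0.57,0],0],[[-0.71,-0.57,0],0],[[-0.71,-0.57,0],0]]'

```text
t: 1.7
eef_pos: [0.5506, -0.1587, 0.2263]
tool_rot: [[-0.921, 0.389, -0.001], [0.389, 0.921, 0.001], [0.001, 0.0, -1.0]]
force: [1.1, 0.3, -0.2]
finger_gap: 0.0641
```

>>> apply_moves --deltas '[[[0,0,0],0.145],[[0,0,0],0.145],[[0,0,0],0.145],[[0,0,0],0.145],[[0,0,0],0.145],[[0,0,0],0.145],[[0,0,0],0.145],[[0,0,0],0.145]]'

```text
t: 2.5
eef_pos: [0.55, -0.1568, 0.2262]
tool_rot: [[-0.006, 1.0, -0.001], [1.0, 0.006, 0.001], [0.001, -0.001, -1.0]]
force: [-0.1, -0.2, -0.6]
finger_gap: 0.064
```

>>> apply_moves --deltas '[[[0,0,0],0.145],[[0,0,0],0.145],[[0,0,0],0.145],[[0,0,0],0.145],[[0,0,0],0.145],[[0,0,0],0.145],[[0,0,0],0.145],[[0,0,0],0.145]]'

```text
t: 3.3
eef_pos: [0.55, -0.1568, 0.2262]
tool_rot: [[0.914, 0.405, -0.001], [0.405, -0.914, 0.001], [-0.001, -0.001, -1.0]]
force: [-0.4, -0.0, 0.2]
finger_gap: 0.0645
```

```bash
cat > w.py <<'E'
from h import *;from rig import sensors,snapshot,camera_model;import sys
s=sensors.get_state();m=camera_model('wrist');p,z=snapshot('wrist')
T=np.eye(4);T[:3,:3]=s['tool_rot'];T[:3,3]=s['eef_pos'];T=T@m['T_tool_cam']
cv2.imwrite(sys.argv[1],p[:,:,::-1])
print(s['t'],s['eef_pos'],'yaw',np.arctan2(s['tool_rot'][1,0],s['tool_rot'][0,0]),s['joint_pos'],s['finger_gap'],s['force'])
full=(0,0,640,480)
c,a,pts=rect(mask(p,'red',full));e,ax,an=cv2.fitEllipse(cv2.convexHull(pts));P=ray(m,e,.07,T)
g,ga,_=rect(mask(p,'green',full));G=ray(m,g,.05,T)
print('ring',e,ax,P,'green',g,ga,G)
v,u=np.mgrid[:480,:640];f=KM(m);X=np.stack([(u-m['cx'])/f*z,(v-m['cy'])/f*z,z],-1).reshape(-1,3)
W=X@T[:3,:3].T+T[:3,3];k=(W[:,2]>.113)&(W[:,2]<.125)&(z.ravel()>0)&(np.hypot(*(W[:,:2]-P[:2]).T)<.05)
Q=W[k];r=cv2.minAreaRect((Q[:,:2]*1000).astype(np.float32));print('bar',len(Q),r,Q[:,2].max())
C=np.array(r[0])/1000;print('mark dir from bar centre',np.arctan2(*(G[:2]-C)[::-1]),'dist',np.hypot(*(G[:2]-C)))
E
python3 w.py pics/w1.png
```

```text
3.3 [ 0.54995246 -0.15683311  0.22621252] yaw 0.4168536404913853 [-4.11841201e-01  4.29419740e-01  1.39103568e+00  8.07551680e-05
  1.32222805e+00  7.42081867e-01] 0.06448920449797034 [-0.43748255 -0.04601606  0.23463377]
ring (320.2977294921875, 214.6736602783203) (89.25636291503906, 89.74444580078125) [ 0.55403125 -0.15698021  0.07      ] green [362.52040816 173.24489796] 196 [ 0.6011127  -0.17863368  0.05      ]
bar 1141 ((552.50830078125, -157.31275939941406), (49.974029541015625, 13.892879486083984), 24.338289260864258) 0.12277999636737952
mark dir from bar centre -0.4133855852347622 dist 0.05307512786556025
```

View pics/w1.png

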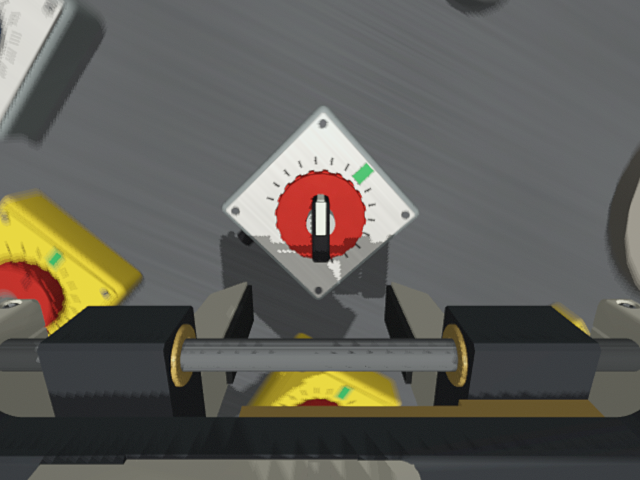

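Wrist view: the bar is at (320,229), the green mark at (362,173), and the box screws at (323,124), (236,211), (406,214) and (318,290). The jaws are aligned with the bar. I'll use the screws as a second estimate of the mark direction.

Run:
```python
from h import *;from rig import sensors,camera_model
s=sensors.get_state();m=camera_model('wrist')
T=np.eye(4);T[:3,:3]=s['tool_rot'];T[:3,3]=s['eef_pos'];T=T@m['T_tool_cam']
S=np.array([ray(m,q,.05,T) for q in((323,124),(236,211),(318,290),(406,214))])[:,:2]
c=S.mean(0);d=(S[0]+S[3]-S[1]-S[2]);print(S,c,'dir',np.arctan2(d[1],d[0]))
```

```text
[[ 0.62608631 -0.12838192]
 [ 0.52094535 -0.0841572 ]
 [ 0.47630256 -0.18851581]
 [ 0.58278012 -0.23373052]] [ 0.55152859 -0.15869636] dir -0.3998739252791948
```

>>> apply_moves --deltas '[[[0.03,0.035,0.4],-0.008],[[0,0,0.4],0],[[0,0,0.4],0],[[0,0,0.4],0],[[0,0,0.4],0],[[0,0,0.4],0],[[0,0,0.27],0],[[0,0,0],0]]'

```text
t: 4.15
eef_pos: [0.5508, -0.1573, 0.0909]
tool_rot: [[0.908, 0.42, -0.004], [0.42, -0.908, 0.002], [-0.003, -0.004, -1.0]]
force: [-0.5, -1.3, 0.3]
finger_gap: 0.0638
```

>>> apply_moves --deltas '[[[0,0,0],0],[[0,0,0],0],[[0,0,0],0],[[0,0,0],0],[[0,0,0],0],[[0,0,0],0],[[0,0,0],0],[[0,0,0],0]]' --jaw 1 --grip_force 8

```text
t: 4.95
eef_pos: [0.5521, -0.1573, 0.0933]
tool_rot: [[0.909, 0.418, -0.001], [0.418, -0.909, 0.001], [-0.0, -0.001, -1.0]]
force: [-0.6, 3.6, 2.1]
finger_gap: 0.0141
```

The bar is gripped with a gap of 14.1 mm. Now I turn 0.82 rad clockwise.

>>> apply_moves --deltas '[[[0,0,0],0.1],[[0,0,0],0.1],[[0,0,0],0.1],[[0,0,0],0.1],[[0,0,0],0.1],[[0,0,0],0.1],[[0,0,0],0.1],[[0,0,0],0.1]]'

```text
t: 5.75
eef_pos: [0.552, -0.1565, 0.0933]
tool_rot: [[0.931, -0.365, -0.001], [-0.365, -0.931, 0.002], [-0.002, -0.002, -1.0]]
force: [-1.0, 6.8, 4.1]
finger_gap: 0.0139
```

>>> apply_moves --deltas '[[[0,0,0],0.025],[[0,0,0],0],[[0,0,0],0],[[0,0,0],0],[[0,0,0],0],[[0,0,0],0],[[0,0,0],0],[[0,0,0],0]]'

```text
t: 6.55
eef_pos: [0.552, -0.1565, 0.0933]
tool_rot: [[0.923, -0.384, -0.001], [-0.384, -0.923, 0.002], [-0.002, -0.002, -1.0]]
force: [-1.2, 6.1, 3.1]
finger_gap: 0.0139
```

```bash
python3 w.py pics/w2.png
```

```text
6.55 [ 0.55203911 -0.15649633  0.0932869 ] yaw -0.3941589203930164 [-0.41078257  0.56431544  1.56047873  0.00209369  1.0183293   1.55307393] 0.013850881936886631 [-1.19210903  6.07452987  3.07139343]
ring (318.4661865234375, 274.07342529296875) (145.245361328125, 148.21908569335938) [ 0.55508596 -0.15920118  0.07      ] green [317.18852459 177.34754098] 610 [ 0.60137805 -0.17761733  0.05      ]
bar 3250 ((552.8737182617188, -160.5646209716797), (44.85302734375, 44.20879364013672), 15.929158210754395) 0.12499612165796767
mark dir from bar centre -0.33807356185287607 dist 0.05141463464339273
```

View pics/w2.png

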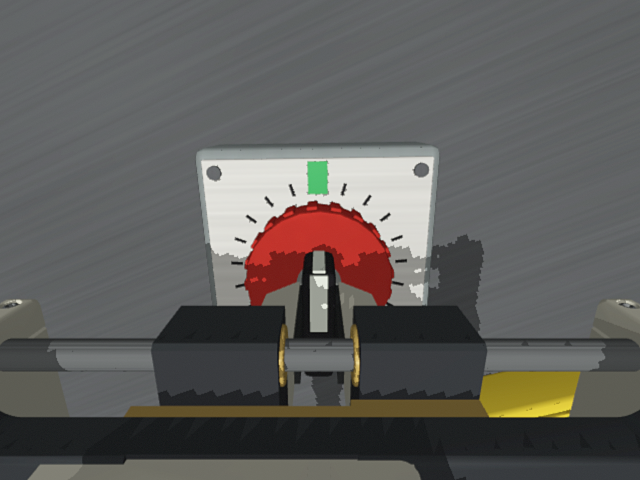

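The pointer (320,262) lines up with the green mark (317,177), and the box sits square in the view. I release and rise straight up.

>>> apply_moves --deltas '[[[0,0,0],0],[[0,0,0],0],[[0,0,0],0],[[0,0,0],0],[[0,0,0],0],[[0,0,0],0],[[0,0,0],0],[[0,0,0],0]]' --jaw 0.3

```text
t: 7.4
eef_pos: [0.5523, -0.158, 0.0932]
tool_rot: [[0.923, -0.384, 0.0], [-0.384, -0.923, 0.0], [0.0, -0.0, -1.0]]
force: [-0.4, 0.3, -0.5]
finger_gap: 0.0642
```

>>> apply_moves --deltas '[[[0,0,-0.35],0],[[0,0,-0.35],0],[[0,0,-0.35],0],[[0,0,-0.35],0],[[0,0,-0.35],0],[[0,0,-0.35],0],[[0,0,-0.35],0],[[0,0,0],0]]'

```text
t: 8.2
eef_pos: [0.5534, -0.1584, 0.2182]
tool_rot: [[0.923, -0.384, 0.005], [-0.384, -0.923, -0.002], [0.005, 0.0, -1.0]]
force: [-0.5, 0.4, 0.5]
finger_gap: 0.0641
```

>>> apply_moves --deltas '[[[-1,0,0],0],[[-1,0,0],0],[[-0.5,0,0],0],[[0,0,0],0],[[0,0,0],0],[[0,0,0],0],[[0,0,0],0],[[0,0,0],0]]'

```text
t: 9.0
eef_pos: [0.4374, -0.1102, 0.2153]
tool_rot: [[0.923, -0.384, -0.0], [-0.384, -0.923, 0.0], [-0.0, -0.0, -1.0]]
force: [-0.0, 0.5, 0.1]
finger_gap: 0.0643
```

```bash
python3 w.py pics/w3.png
python3 - <<'E'
from h import *;from rig import snapshot;import pickle
p,_=snapshot('top');q=pickle.load(open('d0.pkl','rb'))['top'][0]
w=cv2.imread('pics/w3.png')[:,:,::-1]
c=lambda a:cv2.resize(a[160:250,280:370],(400,400),interpolation=cv2.INTER_CUBIC)
cv2.imwrite('pics/c3.png',np.hstack([c(q),c(p)])[:,:,::-1])
E
```

```text
9.0 [ 0.43740056 -0.11019077  0.21532871] yaw -0.39432293406516067 [-4.17058236e-01  2.17598978e-01  1.73250881e+00  1.12564163e-04
  1.19191709e+00  1.54801939e+00] 0.06429754549596792 [-0.02287953  0.45957105  0.06576027]
ring (316.98162841796875, 64.0193862915039) (105.8782730102539, 116.74760437011719) [ 0.55345411 -0.15856157  0.07      ] green [502.43119266 214.37155963] 218 [ 0.37415505 -0.2689322   0.05      ]
bar 1866 ((552.0106201171875, -158.02793884277344), (13.823603630065918, 50.464542388916016), 66.85945129394531) 0.12291923924622267
mark dir from bar centre -2.5840269027253444 dist 0.20960047632685935
```

View pics/c3.png

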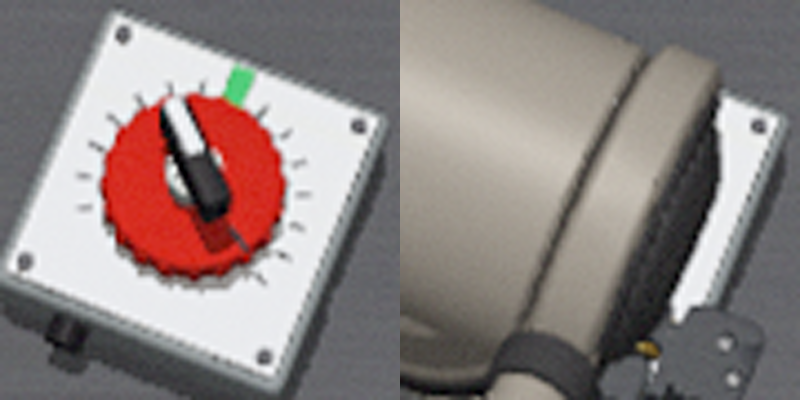

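View pics/w3.png

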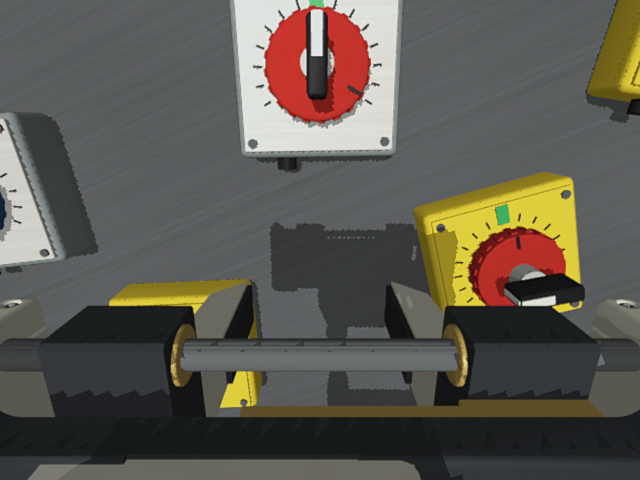

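The pointer lines up with the mark: bar at −0.404 rad, mark at about −0.400. Last check before handing in: the ring line's position now against the start.

Run:
```python
from h import *;from rig import sensors,camera_model,workorder;import pickle
s=sensors.get_state();m=camera_model('wrist')
T=np.eye(4);T[:3,:3]=s['tool_rot'];T[:3,3]=s['eef_pos'];T=T@m['T_tool_cam']
t=pickle.load(open('d0.pkl','rb'))['top'][2]
A=ray(m,(354.5,90),.073,T);B=ray(t,(280+238*90/400,160+237*90/400),.073)
print(A,B)
for P,c in((A,[.5525,-.158]),(B,[.5515,-.1567])):print(np.arctan2(*(P[:2]-c)[::-1]))
print(s['qvel'].round(3),s['force'])
```

```text
[ 0.52482929 -0.1780556   0.073     ] [ 0.52535167 -0.17675423  0.073     ]
-2.514418656050737
-2.4873370534729045
[-0.001 -0.005  0.004 -0.002  0.002 -0.   ] [-1.30257945 -0.39812021  0.21564079]
```

The ring line is unmoved: the two positions differ by 1.4 mm, within the calibration. Handing in.

```bash
python3 -c "
from rig import workorder;print(workorder.finish_job())"
```

```text
the job is handed in; nothing more can be done
None
```

I gripped the black knob on the grey box with the red ring, turned it about 0.82 rad clockwise, let go and backed off. I handed the job in at about 9 s.

- **Pointer:** after release the bar sits at −0.404 rad. The box's screws put the mark at −0.400 rad, well inside the 0.18 rad tolerance. Direct sightings of the mark earlier, before the turn, gave −0.37 to −0.41 rad, except one oblique side-view estimate of −0.23 rad, which I set aside.
- **Red ring:** its line is within about 1.4 mm of where it started, which is at the level of the calibration error.
- **Blue box:** the arm kept well clear of it.
- **Failed checks:** the last top view was blocked by the arm. In the final wrist picture the green detector picked up a yellow box's mark. The final check therefore used the wrist picture by eye, the bar's depth outline and the mark direction measured earlier.

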